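# Spin-test three lazy Susans and pull the binding one

## Task

One of the three small lazy Susans on the shop counter has a binding bearing. Try all three where they sit by gently pushing a peg round for about a quarter to half a turn and feeling the drag; only then lift the binding one by its knob and set it gently down fully home in the red returns seat. The two free-running ones stay seated in their oak seats, and everything else on the counter is left alone.

Things in the scene. Friction and masses are not known exactly. Their poses are not given: they have to be found in the camera images.
- turntable_1: Lazy Susan (turning serving stand), loose, 0.8 kg. Dark square base 104 x 104 x 20 mm, edges rounded 4 mm; a fixed 16 mm stem carries a fixed square wooden knob 26 x 26 mm, sides parallel to the base's, from 58 to 86 mm height: the carrying grip. Just one of the three binds, a different one each time. Origin: centre of the base's underside; z up, x, y along the base's sides.
- disc_1: Turning disc of turntable_1, no end stops: 150 mm across, pale, 24 to 36 mm above the base's underside. Two upright blue pegs 12 mm thick, half a turn apart, 60 mm from the stem, 36 to 76 mm height, to push. Pushed slowly at a peg a free disc drags under 0.4 N, the binding one about 4 N all round (a swollen bearing inside, unseen, rests on it with 9 N; nothing touches a free one).
- peg_1 (a point): Top centre of one of the two pegs of disc_1 (60 mm from the stem, 76 mm above the base's underside); the other stands half a turn on. Its direction at the start varies. Push discs and pegs gently, with less than 12 N.
- oak_1_seat: Oak-brown shallow square seat, fixed to the counter, holding turntable_1 and keeping its base from turning: outside 126 x 126 mm, inside 110 x 110 mm, floor 6 mm and rim top 18 mm above the counter, cork lined. Origin: centre of its underside on the counter; x and y along its sides.
- turntable_2: Lazy Susan (turning serving stand), loose, 0.8 kg. Dark square base 104 x 104 x 20 mm, edges rounded 4 mm; a fixed 16 mm stem carries a fixed square wooden knob 26 x 26 mm, sides parallel to the base's, from 58 to 86 mm height: the carrying grip. Just one of the three binds, a different one each time. Origin: centre of the base's underside; z up, x, y along the base's sides.
- disc_2: Turning disc of turntable_2, no end stops: 150 mm across, pale, 24 to 36 mm above the base's underside. Two upright blue pegs 12 mm thick, half a turn apart, 60 mm from the stem, 36 to 76 mm height, to push. Pushed slowly at a peg a free disc drags under 0.4 N, the binding one about 4 N all round (a swollen bearing inside, unseen, rests on it with 9 N; nothing touches a free one).
- peg_2 (a point): Top centre of one of the two pegs of disc_2 (60 mm from the stem, 76 mm above the base's underside); the other stands half a turn on. Its direction at the start varies. Push discs and pegs gently, with less than 12 N.
- oak_2_seat: Oak-brown shallow square seat, fixed to the counter, holding turntable_2 and keeping its base from turning: outside 126 x 126 mm, inside 110 x 110 mm, floor 6 mm and rim top 18 mm above the counter, cork lined. Origin: centre of its underside on the counter; x and y along its sides.
- turntable_3: Lazy Susan (turning serving stand), loose, 0.8 kg. Dark square base 104 x 104 x 20 mm, edges rounded 4 mm; a fixed 16 mm stem carries a fixed square wooden knob 26 x 26 mm, sides parallel to the base's, from 58 to 86 mm height: the carrying grip. Just one of the three binds, a different one each time. Origin: centre of the base's underside; z up, x, y along the base's sides.
- disc_3: Turning disc of turntable_3, no end stops: 150 mm across, pale, 24 to 36 mm above the base's underside. Two upright blue pegs 12 mm thick, half a turn apart, 60 mm from the stem, 36 to 76 mm height, to push. Pushed slowly at a peg a free disc drags under 0.4 N, the binding one about 4 N all round (a swollen bearing inside, unseen, rests on it with 9 N; nothing touches a free one).
- peg_3 (a point): Top centre of one of the two pegs of disc_3 (60 mm from the stem, 76 mm above the base's underside); the other stands half a turn on. Its direction at the start varies. Push discs and pegs gently, with less than 12 N.
- oak_3_seat: Oak-brown shallow square seat, fixed to the counter, holding turntable_3 and keeping its base from turning: outside 126 x 126 mm, inside 110 x 110 mm, floor 6 mm and rim top 18 mm above the counter, cork lined. Origin: centre of its underside on the counter; x and y along its sides.
- returns_seat: Red returns seat, empty, fixed to the counter, formed as the oak ones (outside 126 x 126 mm, inside 110 x 110 mm, floor 6 mm and rim top 18 mm above the counter), so a turntable base drops in with 3 mm to spare on each side in any of its four quarter turns. Origin: centre of its underside on the counter; x and y along its sides.
- pepper_mill: Dark wooden pepper mill, 52 mm diameter, 137 mm tall, standing loose on the counter; to be left alone. Origin: centre of its underside.
- salt_mill: Pale wooden salt mill, 52 mm diameter, 137 mm tall, standing loose on the counter; to be left alone. Origin: centre of its underside.
- bowl: Small blue bowl, 90 mm diameter, 45 mm high, standing loose on the counter; to be left alone. Origin: centre of its underside.
- mug: White mug, 72 mm diameter, 80 mm high, standing loose on the counter; to be left alone. Origin: centre of its underside.
- candle_jar: Amber candle jar with a brass cap, 66 mm diameter, 75 mm high, standing loose on the counter; to be left alone. Origin: centre of its underside.
- coasters: Round marble coaster stack, 90 mm diameter, 30 mm high, standing loose on the counter; to be left alone. Origin: centre of its underside.
Mind the look-alikes: they are no part of the job. What is shaped like the turntable_1 but purple is not meant.

How it is judged:
By the outcome, as a careful person would: the job done as asked, in the order asked, and still so for the second after the job is handed in, with the robot touching nothing.
It also fails if it takes over 72 s, if anything falls off the work surface, if the arm or the gripper's body presses on something with over 40 N, if the wrist force passes 120 N, or if a joint passes its speed limit or range.

## Robot

A 6-joint arm with a two-finger parallel gripper is mounted at the origin on the work surface. World frame = base frame: x ahead of the robot, y to its left, z up, the work surface at z = 0. Lengths are in m, angles in rad, forces in N, time in s.
With the tool pointing down it reaches from about 0.35 to 0.775 m from the base axis. Payload 7.3 kg.
Tool frame: the origin (TCP) lies at the centre of the arm's flange, where the gripper is bolted on; the fingertips stand 178 mm ahead of it and the grasp point (between the pads) lies 159 mm ahead of it (tip_extent is the distance from the TCP to the fingertips, in m); z points along the fingers, y is the line along which they close (so a half turn about z gives the same grasp; the last joint's range is limited). The gripper opens to 92 mm and grips with 3 to 60 N. Pads are 19 mm wide; open, the fingers measure 130 mm over their backs; the gripper's body (75 mm by 190 mm) begins 47 mm behind the grasp point.
Start: joints at [-1.358, 0.342, 1.524, -0, 1.275, -0.146], TCP at [0.184, -0.492, 0.405] pointing down, gripper open.
Joint ranges: [-2.53, 2.53], [-0.77, 2.02], [0.04, 2.7], [-1, 4.14], [0.28, 2.66], [-3.11, 3.11]. Speed limits (rad/s): [2.57, 2.57, 3.14, 3.14, 3.14, 3.14].

## Interface

Orientations are given as [roll, pitch, yaw] about the fixed x, y, z axes, in that order (R = Rz(yaw) Ry(pitch) Rx(roll)).
In Python, from cell import * gives the robot as it stands.
- The arm moves only by the tool arm_command, never from a script. Its arguments are lists of equal length, an entry for each row: "xyz": the shift along the world's x, y, z in mm, a list of three; "spin": the turn about the world's z in degrees. In form: {"xyz": [[tx, ty, tz], ...], "spin": [spin, ...]}. A call has 1 to 20 rows; each row shifts and turns the commanded pose from where the row before left it; what a row does not reach is not made up. A row lasts 1/10 s, in which the tool goes at most 50 mm and 8.59 degrees, less where a joint would pass 70% of its speed; a pose out of reach is approached as far as the arm can. A call with a gripper value outside its range is refused whole. "jaw" is the opening, from -1 (shut) to 1 (fully open), set as the call begins (left out, the last holds). The fingers move at their own pace and stop on an object; "squeeze" is the grip in N (left out, the last holds). Time passes only in rows, so rows that do not move let the fingers close. It gives the time, the measured TCP pose, the force, the opening and the grip force at its end, in the units of the state.
- observe(): the state, without advancing time (a new reading comes with each control period).
- read_camera(name): name is "scene" or "top"; returns a dict with "img" (400x640x3 uint8, red, green, blue), "depth" (400x640 float32, m along the optical axis (not along the pixel's ray), 0 where there is no reading), "fx", "fy", "cx", "cy" (pixels), "world_from_camera" (4x4, takes a point from camera to world coordinates). Camera axes: x right, y up, looking along -z (the intrinsics and any distortion apply to the point x, -y, -z); pixel columns grow to the right and rows downward; lengths in m; the calibration is good to about 2 mm. A picture is of the moment at which its call begins.
- hand_in(): hands the job in; it is judged then, once.
The state is a dict: "time": time; "qpos": joint angles; "qvel": joint speeds; "joint_efforts": joint torques, N m; "tool_pos": TCP position; "tool_rot": TCP orientation; "contact_force": force on the tool from outside, world axes, zero at the start; "torque": the same for the moment, N m; "opening": finger opening in m; "grip_force": force on a finger pad.
Only numpy, scipy, OpenCV 4.12 (cv2) and the standard library are available. Lean on these libraries where they do the work, as an engineer would, in place of code of your own. Each camera call takes 0.05 s, during which the arm holds its last target. There are 200 camera calls.

## Working session

There is one attempt and no reset: what is moved stays moved. The work goes in short steps, Python scripts to look and compute and a tool call to move; the robot and the scene stay as the last step left them, time stands still between calls to the robot, and variables do not carry over. Pictures are saved under pics/ and viewed, at most 10 in all, crops included, and the job is handed in when it is done.

Besides the shell and the picture viewer there is one more tool, called after "Call:" by a JSON object that holds its "name" and its "arguments". arm_command: Moves the arm, as the interface text tells. Its arguments: {"type":"object","properties":{"xyz":{"type":"array","items":{"type":"array","items":{"type":"number"}}},"spin":{"type":"array","items":{"type":"number"}},"jaw":{"type":"number"},"squeeze":{"type":"number"}},"required":["xyz","spin"]}

```bash
mkdir -p pics; ls; python3 - <<'E'
from cell import *
import cv2,numpy as np
s=observe(); print(s)
for n in("top","scene"):
    c=read_camera(n); np.savez(n+".npz",**c)
    cv2.imwrite(f"pics/{n}0.png",cv2.cvtColor(c["img"],cv2.COLOR_RGB2BGR))
    print(n,c["fx"],c["fy"],c["cx"],c["cy"],c["world_from_camera"].round(3).tolist(),c.keys())
E
```

```text
pics
{'time': 0.0, 'qpos': array([-1.35799762e+00,  3.42719364e-01,  1.52503897e+00,  8.94929858e-07,
        1.27538471e+00, -1.46003761e-01]), 'qvel': array([-0.00066594,  0.00144632,  0.00044665, -0.00056337,  0.00032195,
       -0.00148719]), 'joint_efforts': array([ 1.06195031e-05, -4.31236482e+01, -2.44225019e+01,  7.16396095e-02,
        5.57000900e-02, -1.38256519e-04]), 'tool_pos': array([ 0.18434456, -0.49142106,  0.40403883]), 'tool_rot': array([-3.14005888e+00, -2.26406864e-04,  3.58802030e-01]), 'contact_force': array([-0.4559628 ,  0.26493731, -0.09011985]), 'torque': array([-0.00253459, -0.03165065, -0.01498796]), 'grip_force': 0.0, 'opening': 0.09183537089787666}
top 440.88574075939727 440.88574075939727 312.57601079898103 191.40206659898064 [[-0.025, 0.992, -0.126, 0.436], [-1.0, -0.023, 0.02, 0.006], [0.017, 0.126, 0.992, 1.05], [0.0, 0.0, 0.0, 1.0]] dict_keys(['img', 'depth', 'fx', 'fy', 'cx', 'cy', 'world_from_camera'])
scene 516.208846827418 516.208846827418 320.83240350371494 207.3839813238087 [[-0.618, -0.656, 0.433, 1.059], [0.786, -0.523, 0.33, 0.414], [0.01, 0.544, 0.839, 1.109], [0.0, 0.0, 0.0, 1.0]] dict_keys(['img', 'depth', 'fx', 'fy', 'cx', 'cy', 'world_from_camera'])
```

View pics/top0.png

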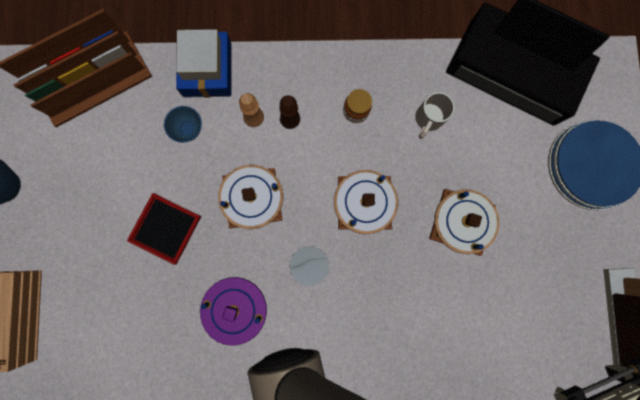

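View pics/scene0.png

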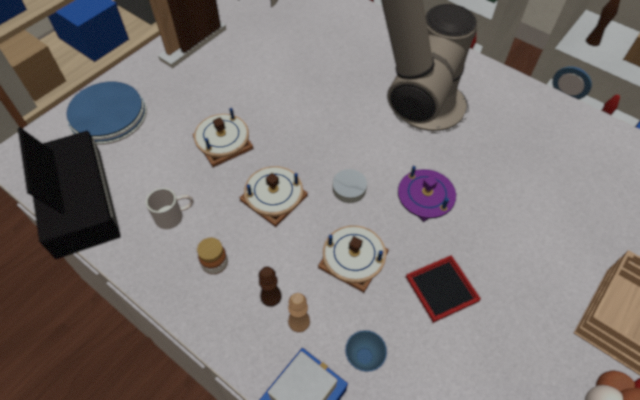

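The top view shows turntables at about (250,196), (367,201) and (468,220), the red seat at (164,229), and a purple look-alike at (233,312). The scene view shows the same layout, with nothing sitting on the discs. Next I'll measure them.

```bash
cat > h.py <<'E'
import numpy as np,cv2
def cast(c,uv,z):
    uv=np.atleast_2d(np.asarray(uv,float)); W=c["world_from_camera"]
    d=np.c_[(uv[:,0]-c["cx"])/c["fx"],-(uv[:,1]-c["cy"])/c["fy"],-np.ones(len(uv))]@W[:3,:3].T
    o=W[:3,3]; return (o+d*((z-o[2])/d[:,2])[:,None])[:,:2]
def proj(c,p):
    W=c["world_from_camera"]; q=(np.atleast_2d(p)-W[:3,3])@W[:3,:3]
    return np.c_[c["cx"]+c["fx"]*q[:,0]/-q[:,2],c["cy"]-c["fy"]*q[:,1]/-q[:,2]]
def blobs(m,amin):
    n,l,s,ce=cv2.connectedComponentsWithStats(m.astype(np.uint8))
    return [(l==i,s[i,4]) for i in range(1,n) if s[i,4]>=amin]
E
cat > m.py <<'E'
from h import *
G={1:[250,196],2:[367,201],3:[468,220]}
for n in("top","scene"):
    c=dict(np.load(n+".npz")); hsv=cv2.cvtColor(c["img"],cv2.COLOR_RGB2HSV); H,S,V=[hsv[...,i].astype(int) for i in range(3)]
    t=dict(np.load("top.npz"))
    vv,uu=np.mgrid[:400,:640]
    P42=lambda z:cast(c,np.c_[uu.ravel(),vv.ravel()],z).reshape(400,640,2)
    red=((H<8)|(H>172))&(S>150)&(V>60)
    for m,a in blobs(red,60):
        ys,xs=np.nonzero(m); p=cast(c,np.c_[xs,ys],.018)*1000
        h=cv2.convexHull(p.astype(np.float32)); r=cv2.minAreaRect(h)
        if 90<min(r[1]): print(n,"red",r)
    for k,g in G.items():
        c0=cast(t,g,.092)[0]
        d=np.linalg.norm(P42(.042)-c0,axis=2)
        # disc hull: pale pixels
        pale=(V>165)&(d<.11)
        m=max(blobs(pale,50),key=lambda b:b[1])[0]
        ys,xs=np.nonzero(m); h=cv2.convexHull(cast(c,np.c_[xs,ys],.042).astype(np.float32)*1000)
        (ex,ey),ax,_=cv2.fitEllipse(h); print(n,k,"disc",round(ex,1),round(ey,1),np.round(ax))
        # dark blobs inside
        dd=np.linalg.norm(P42(.082)-c0,axis=2)
        kn=(np.linalg.norm(P42(.092)-c0,axis=2)<.03)&(V<110)
        ys,xs=np.nonzero(max(blobs(kn,10),key=lambda b:b[1])[0]); r=cv2.minAreaRect(cast(c,np.c_[xs,ys],.092).astype(np.float32)*1000); print("  knob",[np.round(q,1) for q in r])
        pg=(dd<.085)&(dd>.04)&(H>100)&(H<130)&(V<115)&(S>60)
        for b,a in blobs(pg,8):
            ys,xs=np.nonzero(b); p=cast(c,[[xs.mean(),ys.mean()]],.076)[0]*1000; q=p-[ex,ey]; print("  peg",a,p.round(1),np.hypot(*q).round(1),np.degrees(np.arctan2(q[1],q[0])).round(1))
        br=(H<18)&(S>100)&(V>60)&(d>.065); q=P42(.018); e=q*1000-[ex,ey]
        rr=np.hypot(e[...,0],e[...,1]); br&=(rr>74)&(rr<96)
        an=np.degrees(np.arctan2(e[...,1],e[...,0]))[br]; z=np.exp(4j*np.radians(an)); print("  seat ang",np.degrees(np.angle(z.mean()))/4-45,abs(z.mean()).round(2),br.sum())
E
python3 m.py; python3 - <<'E'
import cv2
a=cv2.imread('pics/top0.png')[155:265,120:510]; cv2.imwrite('pics/crop.png',cv2.resize(a,None,fx=2.05,fy=2.05,interpolation=2))
E
```

```text
top red ((488.2757263183594, 332.1936950683594), (125.36276245117188, 122.21658325195312), 62.58391189575195)
top 1 disc 556.1 128.4 [85. 86.]
  knob [array([554.3, 126. ]), array([28.3, 30.8]), np.float64(89.7)]
  peg 160 [551.2 127. ] 5.1 -164.7
  peg 20 [573.8  71.4] 59.7 -72.8
  peg 21 [536.5 183.9] 58.9 109.5
  seat ang -82.43648413638822 0.79 150
top 2 disc 538.2 -137.3 [85. 85.]
  knob [array([ 536.3, -133.8]), array([28.6, 28.9]), np.float64(87.8)]
  peg 23 [ 586.6 -170.2] 58.6 -34.2
  peg 175 [ 527.  -126.1] 15.8 135.0
  seat ang -1.1055618347699507 0.86 128
top 3 disc 486.9 -368.8 [83. 83.]
  knob [array([ 486.9, -359.7]), array([41. , 29.9]), np.float64(77.3)]
  peg 30 [ 544.9 -353.5] 60.0 14.8
  peg 192 [ 484.5 -355.8] 13.2 100.5
  peg 28 [ 428.6 -377.6] 58.9 -171.4
  seat ang -19.892505255040817 0.83 136
scene red ((493.64947509765625, 337.76617431640625), (122.13700866699219, 123.80413818359375), 62.90430450439453)
scene 1 disc 556.4 130.9 [85. 86.]
  knob [array([561.6, 134.5]), array([32. , 26.2]), np.float64(10.3)]
  peg 17 [579.9  77.4] 58.4 -66.3
  peg 18 [543.3 190.4] 61.0 102.4
  seat ang -82.54371524731539 0.88 102
scene 2 disc 539.0 -134.8 [83. 85.]
  knob [array([ 544.3, -128.8]), array([33.7, 29.2]), np.float64(40.8)]
  peg 16 [495.4 -95.6] 58.6 138.1
  peg 17 [ 592.6 -163.7] 60.9 -28.4
  seat ang -1.2358965655168959 0.88 109
scene 3 disc 487.2 -366.8 [82. 84.]
  knob [array([ 497.7, -353.6]), array([48.3, 27.1]), np.float64(54.3)]
  peg 11 [ 434.  -372.8] 53.6 -173.6
  peg 19 [ 551.9 -345.8] 68.0 18.0
  seat ang -19.566379820326123 0.72 102
```

View pics/crop.png

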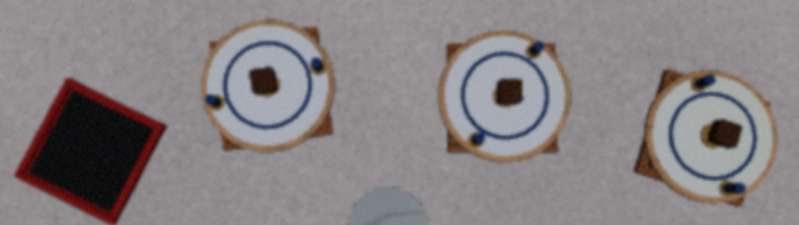

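The crop agrees: seat angles are about 7.5°, −1° and −20°. The peg axes lie at 108°, 145° and 12° for T1, T2 and T3. I'll start by moving the closed fingers to T3.

Call:
{"name": "arm_command", "arguments": {"xyz": [[31, 18.7, -13], [31, 18.7, -13], [31, 18.7, -13], [31, 18.7, -13], [31, 18.7, -13], [31, 18.7, -13], [31, 18.7, -13], [31, 18.7, -14], [0, 0, -15], [0, 0, -20], [0, 0, -20], [0, 0, -10], [0, 0, 0], [0, 0, 0]], "spin": [5.5, 5.5, 5.5, 5.5, 5.5, 5.5, 5.5, 5.5, 0, 0, 0, 0, 0, 0], "jaw": -1}}

```text
time: 1.5
tool_pos: [0.4325, -0.3422, 0.2351]
tool_rot: [3.141, 0.0, 1.127]
contact_force: [-0.3, -0.2, 0.2]
opening: 0.0008
grip_force: 0.0
```

```bash
cat > arc.py <<'E'
import numpy as np,sys
a0,n,st,R=map(float,sys.argv[1:5])
a=np.radians(a0+st*np.arange(int(n)+1)); p=np.c_[R*np.cos(a),R*np.sin(a)]
o=np.round(p,1); print([[round(float(x),1),round(float(y),1),0] for x,y in np.diff(o,axis=0)])
E
python3 arc.py 155 20 3 60; python3 arc.py 215 20 3 60
```

```text
[[-1.2, -2.9, 0], [-1.1, -3.0, 0], [-1.0, -3.0, 0], [-0.8, -3.0, 0], [-0.6, -3.1, 0], [-0.5, -3.1, 0], [-0.3, -3.1, 0], [-0.1, -3.2, 0], [0.0, -3.1, 0], [0.2, -3.1, 0], [0.4, -3.2, 0], [0.5, -3.0, 0], [0.7, -3.1, 0], [0.8, -3.0, 0], [1.0, -3.0, 0], [1.2, -2.9, 0], [1.3, -2.9, 0], [1.4, -2.8, 0], [1.6, -2.7, 0], [1.8, -2.6, 0]]
[[1.8, -2.5, 0], [2.0, -2.5, 0], [2.1, -2.3, 0], [2.3, -2.2, 0], [2.3, -2.1, 0], [2.5, -1.9, 0], [2.5, -1.8, 0], [2.7, -1.7, 0], [2.7, -1.6, 0], [2.8, -1.4, 0], [2.9, -1.2, 0], [3.0, -1.1, 0], [3.0, -1.0, 0], [3.0, -0.8, 0], [3.1, -0.6, 0], [3.1, -0.5, 0], [3.1, -0.3, 0], [3.2, -0.1, 0], [3.1, 0.0, 0], [3.1, 0.2, 0]]
```

Call:
{"name": "arm_command", "arguments": {"xyz": [[-1.2, -2.9, 0], [-1.1, -3.0, 0], [-1.0, -3.0, 0], [-0.8, -3.0, 0], [-0.6, -3.1, 0], [-0.5, -3.1, 0], [-0.3, -3.1, 0], [-0.1, -3.2, 0], [0.0, -3.1, 0], [0.2, -3.1, 0], [0.4, -3.2, 0], [0.5, -3.0, 0], [0.7, -3.1, 0], [0.8, -3.0, 0], [1.0, -3.0, 0], [1.2, -2.9, 0], [1.3, -2.9, 0], [1.4, -2.8, 0], [1.6, -2.7, 0], [1.8, -2.6, 0]], "spin": [3, 3, 3, 3, 3, 3, 3, 3, 3, 3, 3, 3, 3, 3, 3, 3, 3, 3, 3, 3]}}

```text
time: 3.5
tool_pos: [0.4369, -0.4017, 0.2357]
tool_rot: [-3.141, -0.002, 2.176]
contact_force: [-5.3, 1.8, 1.2]
opening: 0.0006
grip_force: 2.3
```

Call:
{"name": "arm_command", "arguments": {"xyz": [[1.8, -2.5, 0], [2.0, -2.5, 0], [2.1, -2.3, 0], [2.3, -2.2, 0], [2.3, -2.1, 0], [2.5, -1.9, 0], [2.5, -1.8, 0], [2.7, -1.7, 0], [2.7, -1.6, 0], [2.8, -1.4, 0], [2.9, -1.2, 0], [3.0, -1.1, 0], [3.0, -1.0, 0], [3.0, -0.8, 0], [3.1, -0.6, 0], [3.1, -0.5, 0], [3.1, -0.3, 0]], "spin": [3, 3, 3, 3, 3, 3, 3, 3, 3, 3, 3, 3, 3, 3, 3, 3, 3]}}

```text
time: 5.2
tool_pos: [0.4817, -0.4279, 0.2357]
tool_rot: [-3.141, -0.001, 3.066]
contact_force: [-4.7, -1.2, -0.5]
opening: 0.0003
grip_force: 2.2
```

T3 drags about 5 N. I still have to try the other two, starting with T2 pushed clockwise.

Call:
{"name": "arm_command", "arguments": {"xyz": [[-6, 1, 0], [0, 0, 15], [0, 0, 25], [0, 0, 25], [0.3, 28.9, 0], [0.3, 28.9, 0], [0.3, 28.9, 0], [0.3, 28.9, 0], [0.3, 28.9, 0], [0.3, 28.9, 0], [0.3, 28.9, 0], [0.3, 28.9, 0], [0.3, 28.9, 0], [0.3, 28.9, 0], [0, 0, -20], [0, 0, -25], [0, 0, -20], [0, 0, 0], [0, 0, 0]], "spin": [0, 0, 0, 0, -8.4, -8.4, -8.4, -8.4, -8.4, -8.4, -8.4, -8.4, -8.4, -8.1, 0, 0, 0, 0, 0]}}

```text
time: 7.1
tool_pos: [0.4797, -0.1374, 0.2356]
tool_rot: [3.141, 0.0, 1.602]
contact_force: [-0.3, -0.3, -0.5]
opening: 0.0003
grip_force: 0.0
```

```bash
python3 arc.py 182 20 -3 60; python3 arc.py 122 17 -3 60; echo; python3 arc.py 70 20 3 60; python3 arc.py 130 17 3 60
```

```text
[[0.0, 3.1, 0], [0.1, 3.2, 0], [0.3, 3.1, 0], [0.5, 3.1, 0], [0.6, 3.1, 0], [0.8, 3.0, 0], [1.0, 3.0, 0], [1.1, 3.0, 0], [1.2, 2.9, 0], [1.4, 2.8, 0], [1.6, 2.7, 0], [1.7, 2.7, 0], [1.8, 2.5, 0], [1.9, 2.5, 0], [2.1, 2.3, 0], [2.2, 2.3, 0], [2.3, 2.1, 0], [2.5, 2.0, 0], [2.5, 1.8, 0], [2.6, 1.8, 0]]
[[2.7, 1.6, 0], [2.8, 1.4, 0], [2.9, 1.3, 0], [2.9, 1.2, 0], [3.0, 1.0, 0], [3.0, 0.8, 0], [3.1, 0.7, 0], [3.0, 0.5, 0], [3.2, 0.4, 0], [3.1, 0.2, 0], [3.1, 0.0, 0], [3.2, -0.1, 0], [3.1, -0.3, 0], [3.1, -0.5, 0], [3.1, -0.6, 0], [3.0, -0.8, 0], [3.0, -1.0, 0]]

[[-3.0, 1.0, 0], [-3.0, 0.8, 0], [-3.1, 0.7, 0], [-3.0, 0.5, 0], [-3.2, 0.4, 0], [-3.1, 0.2, 0], [-3.1, 0.0, 0], [-3.2, -0.1, 0], [-3.1, -0.3, 0], [-3.1, -0.5, 0], [-3.1, -0.6, 0], [-3.0, -0.8, 0], [-3.0, -1.0, 0], [-3.0, -1.1, 0], [-2.9, -1.2, 0], [-2.8, -1.4, 0], [-2.7, -1.6, 0], [-2.7, -1.7, 0], [-2.5, -1.8, 0], [-2.5, -1.9, 0]]
[[-2.3, -2.1, 0], [-2.3, -2.2, 0], [-2.1, -2.3, 0], [-2.0, -2.5, 0], [-1.8, -2.5, 0], [-1.8, -2.6, 0], [-1.6, -2.7, 0], [-1.4, -2.8, 0], [-1.3, -2.9, 0], [-1.2, -2.9, 0], [-1.0, -3.0, 0], [-0.8, -3.0, 0], [-0.7, -3.1, 0], [-0.5, -3.0, 0], [-0.4, -3.2, 0], [-0.2, -3.1, 0], [0.0, -3.1, 0]]
```

Call:
{"name": "arm_command", "arguments": {"xyz": [[0.0, 3.1, 0], [0.1, 3.2, 0], [0.3, 3.1, 0], [0.5, 3.1, 0], [0.6, 3.1, 0], [0.8, 3.0, 0], [1.0, 3.0, 0], [1.1, 3.0, 0], [1.2, 2.9, 0], [1.4, 2.8, 0], [1.6, 2.7, 0], [1.7, 2.7, 0], [1.8, 2.5, 0], [1.9, 2.5, 0], [2.1, 2.3, 0], [2.2, 2.3, 0], [2.3, 2.1, 0], [2.5, 2.0, 0], [2.5, 1.8, 0], [2.6, 1.8, 0]], "spin": [-3, -3, -3, -3, -3, -3, -3, -3, -3, -3, -3, -3, -3, -3, -3, -3, -3, -3, -3, -3]}}

```text
time: 9.1
tool_pos: [0.5083, -0.0845, 0.2366]
tool_rot: [3.139, -0.002, 0.553]
contact_force: [0.1, -0.2, 0.6]
opening: 0.0001
grip_force: 0.1
```

Call:
{"name": "arm_command", "arguments": {"xyz": [[2.7, 1.6, 0], [2.8, 1.4, 0], [2.9, 1.3, 0], [2.9, 1.2, 0], [3.0, 1.0, 0], [3.0, 0.8, 0], [3.1, 0.7, 0], [3.0, 0.5, 0], [3.2, 0.4, 0], [3.1, 0.2, 0], [3.1, 0.0, 0], [3.2, -0.1, 0], [3.1, -0.3, 0], [3.1, -0.5, 0], [3.1, -0.6, 0], [3.0, -0.8, 0], [3.0, -1.0, 0]], "spin": [-3, -3, -3, -3, -3, -3, -3, -3, -3, -3, -3, -3, -3, -3, -3, -3, -3]}}

```text
time: 10.8
tool_pos: [0.5595, -0.0787, 0.2367]
tool_rot: [-3.141, -0.003, -0.337]
contact_force: [-0.6, 0.2, 0.1]
opening: 0.0003
grip_force: 0.1
```

Call:
{"name": "arm_command", "arguments": {"xyz": [[-6, 2, 0], [0, 0, 15], [0, 0, 25], [0, 0, 25], [2.3, 26.3, 0], [2.3, 26.3, 0], [2.3, 26.3, 0], [2.3, 26.3, 0], [2.3, 26.3, 0], [2.3, 26.3, 0], [2.3, 26.3, 0], [2.3, 26.3, 0], [2.3, 26.3, 0], [2.3, 26.3, 0], [0, 0, -20], [0, 0, -25], [0, 0, -20], [0, 0, 0], [0, 0, 0]], "spin": [0, 0, 0, 0, 0, 0, 0, 0, 0, 0, 0, 0, 0, 0, 0, 0, 0, 0, 0]}}

```text
time: 12.7
tool_pos: [0.5761, 0.1865, 0.2358]
tool_rot: [-3.141, -0.001, -0.334]
contact_force: [-0.2, -0.1, 0.7]
opening: 0.0005
grip_force: 0.0
```

Call:
{"name": "arm_command", "arguments": {"xyz": [[-3.0, 1.0, 0], [-3.0, 0.8, 0], [-3.1, 0.7, 0], [-3.0, 0.5, 0], [-3.2, 0.4, 0], [-3.1, 0.2, 0], [-3.1, 0.0, 0], [-3.2, -0.1, 0], [-3.1, -0.3, 0], [-3.1, -0.5, 0], [-3.1, -0.6, 0], [-3.0, -0.8, 0], [-3.0, -1.0, 0], [-3.0, -1.1, 0], [-2.9, -1.2, 0], [-2.8, -1.4, 0], [-2.7, -1.6, 0], [-2.7, -1.7, 0], [-2.5, -1.8, 0], [-2.5, -1.9, 0]], "spin": [3, 3, 3, 3, 3, 3, 3, 3, 3, 3, 3, 3, 3, 3, 3, 3, 3, 3, 3, 3]}}

```text
time: 14.7
tool_pos: [0.5174, 0.1761, 0.2369]
tool_rot: [3.14, -0.003, 0.716]
contact_force: [-0.9, -0.0, -0.1]
opening: 0.0003
grip_force: 0.1
```

Call:
{"name": "arm_command", "arguments": {"xyz": [[-2.3, -2.1, 0], [-2.3, -2.2, 0], [-2.1, -2.3, 0], [-2.0, -2.5, 0], [-1.8, -2.5, 0], [-1.8, -2.6, 0], [-1.6, -2.7, 0], [-1.4, -2.8, 0], [-1.3, -2.9, 0], [-1.2, -2.9, 0], [-1.0, -3.0, 0], [-0.8, -3.0, 0], [-0.7, -3.1, 0], [-0.5, -3.0, 0], [-0.4, -3.2, 0], [-0.2, -3.1, 0], [0.0, -3.1, 0]], "spin": [3, 3, 3, 3, 3, 3, 3, 3, 3, 3, 3, 3, 3, 3, 3, 3, 3]}}

```text
time: 16.4
tool_pos: [0.4961, 0.129, 0.2368]
tool_rot: [3.138, -0.0, 1.606]
contact_force: [-0.2, 0.9, 0.1]
opening: 0.0002
grip_force: 0.1
```

T1 and T2 run free and T3 binds. I'll lift clear and look again to confirm the turns and refine T3 and the red seat.

Call:
{"name": "arm_command", "arguments": {"xyz": [[0, 6, 0], [0, 0, 15], [0, 0, 30], [0, 0, 30], [-8, -22, 10], [-10, -24, 10], [-10, -24, 10], [-10, -24, 10], [-10, -24, 10], [-10, -24, 10], [-10, -24, 10], [-8, -24, 0], [0, 0, 0], [0, 0, 0]], "spin": [0, 0, 0, 0, -3, -3, -3, -3, -3, -3, -3, -0.7, 0, 0], "jaw": 0.3}}

```text
time: 17.8
tool_pos: [0.4196, -0.0547, 0.3806]
tool_rot: [3.14, -0.001, 1.223]
contact_force: [-0.3, -0.4, 0.1]
opening: 0.06
grip_force: 0.0
```

```bash
python3 - <<'E'
from cell import *
import cv2,numpy as np
from h import *
for n in("top","scene"):
    c=read_camera(n); np.savez(n+".npz",**c)
    cv2.imwrite(f"pics/{n}1.png",cv2.cvtColor(c["img"],cv2.COLOR_RGB2BGR))
E
cat >> m.py <<'E'
# returns seat edges: dark inside vs red; print outer/inner edge offsets along seat axes (deg 62.7) about a nominal centre
from scipy.ndimage import map_coordinates
nom=np.array([490.,333.])
for n in("top","scene"):
    c=dict(np.load(n+".npz")); im=c["img"].astype(float); f=im[...,0]-im[...,1:].mean(2)
    for a in(62.7,152.7,242.7,332.7):
        u=np.array([np.cos(np.radians(a)),np.sin(np.radians(a))]); w=np.array([-u[1],u[0]])
        s=np.arange(35,85,.5); prof=0
        for t in np.arange(-35,36,2.5):
            p=(nom+s[:,None]*u+t*w)/1000; uv=proj(c,np.c_[p,np.full(len(p),.018)]); prof=prof+map_coordinates(f,[uv[:,1],uv[:,0]],order=1)
        h=prof.max()/2; i=np.nonzero(prof>h)[0]; print(n,a,"red band",s[i[0]],s[i[-1]],"peak",s[prof.argmax()])
E
python3 m.py
```

```text
top red ((488.2409973144531, 332.2639465332031), (125.26995086669922, 122.0901870727539), 62.58391189575195)
top 1 disc 556.0 128.8 [87. 88.]
  knob [array([554.4, 126. ]), array([28.3, 26.6]), np.float64(89.5)]
  peg 23 [612.2 146.6] 59.0 17.6
  peg 10 [524.8 160.4] 44.4 134.6
  peg 29 [502.3 109.2] 57.1 -160.0
  seat ang -82.20618125461408 0.78 146
top 2 disc 541.5 -139.1 [78. 86.]
  knob [array([ 525.8, -127.6]), array([46.2, 47.4]), np.float64(8.9)]
  peg 19 [573.8 -88.7] 59.9 57.4
  peg 10 [565.1 -98.7] 46.8 59.7
  peg 10 [ 500.6 -161.3] 46.5 -151.6
  peg 22 [ 501.2 -183.6] 60.0 -132.2
  seat ang -3.203688876548277 0.88 81
top 3 disc 487.6 -369.9 [86. 86.]
  knob [array([ 487. , -363.2]), array([35.2, 28.7]), np.float64(85.8)]
  peg 27 [ 519.7 -332.4] 49.4 49.5
  peg 104 [ 468.  -349.2] 28.6 133.5
  peg 31 [ 496.5 -425.9] 56.7 -81.0
  seat ang -19.694060675538097 0.86 142
scene red ((493.45404052734375, 337.9413146972656), (122.1224136352539, 123.41342163085938), 62.80329132080078)
scene 1 disc 550.1 122.8 [219. 219.]
  knob [array([561.2, 134.7]), array([32.2, 25.4]), np.float6
[... 171 characters left out ...]
43.1, -129.8]), array([36.8, 29.2]), np.float64(40.8)]
  peg 12 [ 506.2 -179.1] 53.8 -120.0
  peg 17 [580.5 -81.5] 69.7 47.1
  seat ang -3.8078661612763085 0.78 120
scene 3 disc 479.7 -347.0 [200. 220.]
  knob [array([ 497.5, -353.3]), array([47.3, 26. ]), np.float64(64.3)]
  peg 13 [ 502.5 -419.6] 76.1 -72.6
  peg 15 [ 486.4 -300.1] 47.4 81.9
  seat ang -33.8193217715731 0.82 61
top 62.7 red band 50.0 62.5 peak 58.5
top 152.7 red band 53.0 63.5 peak 59.5
top 242.7 red band 54.5 63.5 peak 59.0
top 332.7 red band 51.5 60.5 peak 56.5
scene 62.7 red band 58.0 68.0 peak 63.0
scene 152.7 red band 49.0 63.0 peak 58.5
scene 242.7 red band 45.0 57.5 peak 53.0
scene 332.7 red band 52.0 63.5 peak 57.5
```

View pics/top1.png

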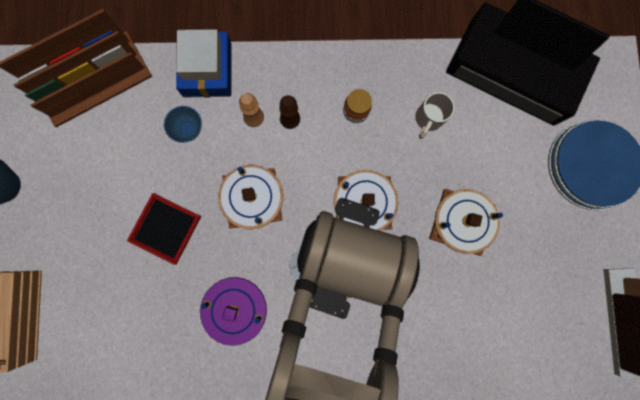

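All three discs turned about 90° (T1 peg now near 17°, T2 near 50°, T3 near 100°) and are still seated. T3's pegs at (446,225) and (497,215) are clear of my finger line. Next I'll grasp T3's knob.

Call:
{"name": "arm_command", "arguments": {"xyz": [[8.4, -39.2, -7.6], [8.4, -39.2, -7.6], [8.4, -39.2, -7.6], [8.4, -39.2, -7.6], [8.4, -39.2, -7.6], [8.4, -39.2, -7.6], [8.4, -39.2, -7.6], [8.6, -38.9, -7.4], [0, 0, -15], [0, 0, -20], [0, 0, -20], [0, 0, -15], [0, 0, -8], [0, 0, -5], [0, 0, 0]], "spin": [0, 0, 0, 0, 0, 0, 0, 0, 0, 0, 0, 0, 0, 0, 0]}}

```text
time: 19.4
tool_pos: [0.4874, -0.3677, 0.2358]
tool_rot: [-3.141, -0.0, 1.225]
contact_force: [-0.8, -0.8, 0.6]
opening: 0.0599
grip_force: 0.0
```

Call:
{"name": "arm_command", "arguments": {"xyz": [[0, 0, 0], [0, 0, 0], [0, 0, 0], [0, 0, 0], [0, 0, 0], [0, 0, 0]], "spin": [0, 0, 0, 0, 0, 0], "jaw": -1, "squeeze": 40}}

```text
time: 20.0
tool_pos: [0.4873, -0.3684, 0.2366]
tool_rot: [3.14, 0.001, 1.224]
contact_force: [3.0, -1.2, 1.8]
opening: 0.0258
grip_force: 39.5
```

Call:
{"name": "arm_command", "arguments": {"xyz": [[0, 0, 2], [0, 0, 4], [0, 0, 6], [0, 0, 8], [0, 0, 10], [0, 0, 15], [0, 0, 20], [0, 0, 25], [0, 0, 25], [0, 0, 15], [0, 0, 5], [0, 0, 0], [0, 0, 0]], "spin": [0, 0, 0, 0, 0, 0, 0, 0, 0, 0, 0, 0, 0]}}

```text
time: 21.3
tool_pos: [0.4866, -0.3679, 0.3701]
tool_rot: [-3.139, -0.001, 1.224]
contact_force: [0.3, 1.0, -9.0]
opening: 0.026
grip_force: 39.5
```

Call:
{"name": "arm_command", "arguments": {"xyz": [[0, 8, 0], [0, 18, 0], [0, 28, 0], [0, 35, 0], [0, 38, 0], [0, 38, 0], [0, 38, 0], [0, 38, 0], [0, 38, 0], [0, 38, 0], [0, 38, 0], [0, 38, 0], [0, 38, 0], [0, 38, 0], [0, 38, 0], [0, 38, 0], [0.5, 38, 0], [1, 38, 0], [1, 38, 0], [1, 38, 0]], "spin": [0, 0, 0, -0.5, -0.5, -0.5, -0.5, -0.5, -0.5, -0.5, -0.5, -0.5, -0.5, -0.5, -0.5, -0.5, -0.5, -0.4, 0, 0]}}

```text
time: 23.3
tool_pos: [0.4896, 0.3306, 0.3703]
tool_rot: [-3.141, 0.002, 1.096]
contact_force: [0.6, -0.5, -7.6]
opening: 0.0258
grip_force: 39.5
```

Call:
{"name": "arm_command", "arguments": {"xyz": [[0, 6, 0], [0, 0, 0], [0, 0, -20], [0, 0, -30], [0, 0, -30], [0, 0, -15], [0, 0, -5], [0, 0, 0], [0, 0, 0], [0, 0, 0]], "spin": [0, 0, 0, 0, 0, 0, 0, 0, 0, 0]}}

```text
time: 24.3
tool_pos: [0.4908, 0.3348, 0.2726]
tool_rot: [3.14, -0.002, 1.095]
contact_force: [0.2, -0.0, -8.1]
opening: 0.0258
grip_force: 39.9
```

```bash
python3 - <<'E'
from cell import *
from h import *
for n in("top","scene"):
    c=read_camera(n); np.savez(n+"2.npz",**c)
    hsv=cv2.cvtColor(c["img"],cv2.COLOR_RGB2HSV); V=hsv[...,2].astype(int);H=hsv[...,0];S=hsv[...,1]
    u,v=proj(c,[.4908,.3348,.078])[0]; print(n,u,v)
    a=c["img"][int(v)-50:int(v)+50,int(u)-65:int(u)+65,::-1]; cv2.imwrite(f"pics/{n}2.png",cv2.resize(a,None,fx=5,fy=5,interpolation=2))
E
python3 -c "
import cv2,numpy as np
a,b=[cv2.imread(f'pics/{n}2.png') for n in('top','scene')];cv2.imwrite('pics/both2.png',cv2.resize(np.hstack([a,b]),(800,308)))"
```

```text
top 153.78960250526683 225.78272112436935
scene 447.36398648167403 274.1271955876324
```

View pics/both2.png

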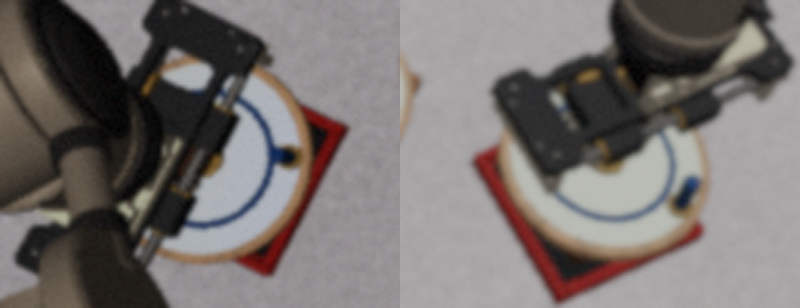

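The hover view shows the disc over the red seat. The top crop has seat corners at (345,125) and (270,270), and the scene crop at (480,160), (560,295) and (700,232). Next I'll fit the disc's tan rim in each camera.

```bash
cat > rim.py <<'E'
from h import *
from scipy.ndimage import map_coordinates
from scipy.optimize import least_squares
def rim(c,nom,z):
    im=c["img"].astype(float); f=im[...,0]-im[...,2]; g=im[...,1]-im[...,2]; V=im.max(2)
    P=[];A=[]
    for a in np.radians(np.arange(0,360,4)):
        s=np.arange(64,84,.5); p=(np.array(nom)+s[:,None]*[np.cos(a),np.sin(a)])/1000
        uv=proj(c,np.c_[p,np.full(len(p),z)]); S=lambda q:map_coordinates(q,[uv[:,1],uv[:,0]],order=1)
        t=np.clip(S(g)-12,0,None)*(S(V)>100); 
        if t.max()<15: continue
        P.append(1000*(p*t[:,None]).sum(0)/t.sum()); A.append(np.degrees(a))
    P=np.array(P); r=least_squares(lambda x:np.hypot(*(P-x[:2]).T)-x[2],[*nom,72],loss="soft_l1",f_scale=1)
    return r.x.round(1),len(P),np.median(abs(r.fun)).round(2),np.round(A)[[0,-1]]
if __name__=="__main__":
    for n in("top","scene"):
        print(n,rim(dict(np.load(n+"2.npz")),(490.8,334.8),.078))
        c=dict(np.load(n+".npz"))
        for k in((556.2,129.6),(538.6,-136),(487,-367.8)): print("  seated",rim(c,k,.042))
E
python3 rim.py
```

```text
top (array([490.1, 332.7,  70.6]), 38, np.float64(0.2), array([ 40., 328.]))
  seated (array([556.3, 128.7,  72. ]), 52, np.float64(0.53), array([ 48., 348.]))
  seated (array([ 538. , -137.4,   71.7]), 34, np.float64(0.3), array([  8., 324.]))
  seated (array([ 487.4, -369.1,   71.2]), 56, np.float64(0.23), array([  4., 344.]))
scene (array([479.4, 343.2,  63.7]), 6, np.float64(0.14), array([ 88., 224.]))
  seated (array([508.8, 119. , 119.4]), 3, np.float64(0.0), array([ 16., 336.]))
  seated (array([ 533.4, -131. ,   72.8]), 2, np.float64(0.0), array([52., 56.]))
  seated (array([ 490.1, -368.1,   71.3]), 2, np.float64(0.0), array([ 96., 100.]))
```

Call:
{"name": "arm_command", "arguments": {"xyz": [[-1, 0, -4], [0, 0, -6], [0, 0, -5], [0, 0, -4], [0, 0, -2], [0, 0, -2], [0, 0, -2], [0, 0, -2], [0, 0, -1], [0, 0, 0]], "spin": [0, 0, 0, 0, 0, 0, 0, 0, 0, 0]}}

```text
time: 25.4
tool_pos: [0.4894, 0.3348, 0.243]
tool_rot: [-3.142, 0.0, 1.095]
contact_force: [0.8, -0.1, -7.7]
opening: 0.026
grip_force: 39.9
```

The base is below the rim with no extra force. I'll lower it the rest of the way.

Call:
{"name": "arm_command", "arguments": {"xyz": [[0, 0, -1.5], [0, 0, -1.5], [0, 0, -1], [0, 0, -1], [0, 0, -0.5], [0, 0, 0], [0, 0, 0]], "spin": [0, 0, 0, 0, 0, 0, 0]}}

```text
time: 26.1
tool_pos: [0.4895, 0.3349, 0.2378]
tool_rot: [3.141, -0.0, 1.095]
contact_force: [-0.9, -0.0, -6.2]
opening: 0.0259
grip_force: 39.9
```

Call:
{"name": "arm_command", "arguments": {"xyz": [[0, 0, -0.5], [0, 0, -0.5], [0, 0, 0], [0, 0, 0]], "spin": [0, 0, 0, 0]}}

```text
time: 26.5
tool_pos: [0.4895, 0.3352, 0.2374]
tool_rot: [3.141, -0.001, 1.095]
contact_force: [-2.9, 1.9, 4.4]
opening: 0.0258
grip_force: 40.0
```

It has touched down. I'll release and retreat.

Call:
{"name": "arm_command", "arguments": {"xyz": [[0, 0, 0], [0, 0, 0], [0, 0, 0], [0, 0, 0], [0, 0, 0], [0, 0, 5], [0, 0, 15], [0, 0, 25], [0, 0, 30], [0, 0, 30], [0, 0, 30], [-10, -40, 5], [-10, -45, 0], [-10, -45, 0], [-10, -45, 0], [-10, -45, 0], [-10, -40, 0], [0, 0, 0], [0, 0, 0]], "spin": [0, 0, 0, 0, 0, 0, 0, 0, 0, 0, 0, 0, 0, 0, 0, 0, 0, 0, 0], "jaw": 0.3}}

```text
time: 28.4
tool_pos: [0.4295, 0.0742, 0.3773]
tool_rot: [3.141, -0.001, 1.093]
contact_force: [0.4, 0.2, 0.4]
opening: 0.0596
grip_force: 0.0
```

```bash
python3 - <<'E'
from cell import *
from h import *
from rim import rim
I=[]
for n in("top","scene"):
    c=read_camera(n); np.savez(n+"3.npz",**c); I.append(c["img"][...,::-1])
    print(rim(c,(489.5,335),.042))
    u,v=[int(q) for q in proj(c,[.4895,.335,.05])[0]]
    d=c["depth"]; W=c["world_from_camera"]; y,x=np.mgrid[:400,:640]
    z=(np.stack([(x-c["cx"])/c["fx"]*d,-(y-c["cy"])/c["fy"]*d,-d],-1)@W[:3,:3].T+W[:3,3])
    for k in((.4895,.335),(.5562,.1296),(.5386,-.136)):
        r=np.hypot(z[...,0]-k[0],z[...,1]-k[1]); m=(r>.022)&(r<.05)&(z[...,2]>.02)&(z[...,2]<.058)&(d>0)
        A=np.c_[z[m][:,:2]-k,np.ones(m.sum())]; s=np.linalg.lstsq(A,z[m][:,2],rcond=None)[0]; print(n,k,m.sum(),"tilt",s[:2].round(3),"z",s[2].round(4))
cv2.imwrite("pics/end.png",np.hstack([cv2.resize(i[60:300,a:a+400],(400,240)) for i,a in zip(I,(90,180))]))
E
```

```text
(array([489.2, 334.6,  71.3]), 45, np.float64(0.23), array([  0., 356.]))
top (0.4895, 0.335) 1177 tilt [-0.001  0.002] z 0.0419
top (0.5562, 0.1296) 1128 tilt [-0.003 -0.001] z 0.0418
top (0.5386, -0.136) 1173 tilt [-0.002  0.004] z 0.0417
(array([483.6, 337.8,  69.9]), 4, np.float64(0.15), array([ 88., 272.]))
scene (0.4895, 0.335) 1025 tilt [ 0.003 -0.   ] z 0.0425
scene (0.5562, 0.1296) 913 tilt [0.    0.002] z 0.0424
scene (0.5386, -0.136) 688 tilt [-0.006 -0.003] z 0.0421
```

View pics/end.png

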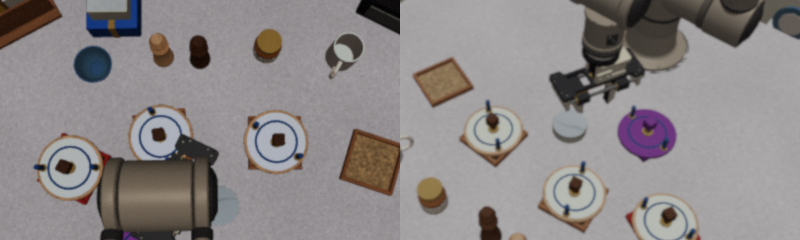

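The final views show T3 level and fully home in the red seat: its disc is at 42 mm, the same as the other two. Its oak seat at (370,160) is empty, T1 and T2 are still seated, and nothing else has moved. Handing in.

```bash
python3 -c "
from cell import *
print(hand_in())"
```

```text
the job is handed in; nothing more can be done
None
```

I tried all three turntables. `turntable_3` was the binding one, dragging about 5 N against under 1 N for the other two. It now sits level and fully home in the red returns seat, with the other two left in their oak seats. The job was handed in at about 28 s of robot time.

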